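Jack up the hinged platen and hold it

TASK

Raise the front of the hinged test platen with the small lever jack: slide the jack's flat foot tongue under the stand's tie bar until the round saddle stands centred under the marked lift pad, and let go of it. Give the handle one full trial stroke and let it come right back up so the platen sits on its rests again; then press the handle fully down and finish holding it there, with the platen up on the saddle. Move the platen only with the jack, never by hand, and leave the small calibration weight standing beside the stand alone.

Things in the scene. Friction and masses are not known exactly. Their poses are not given: they have to be found in the camera images.
- stand: Fixed platen stand, 135 x 152 mm. Origin on the worktop under its middle; x points from its open front to its hinged back, z up. The slot in front is 72 mm wide (y -36 to 36 mm) on bare worktop back to x = -5 mm, bridged by a tie bar (x -60 to -44 mm) with its underside 14 mm up. The rests and platen are behind x = -60 mm; platen top 93 mm up, with a die block on it to 127 mm at x = 2 mm.
- lift_pad (a point): Centre of the underside of the round steel lift pad (36 mm across) beneath the lug (44 mm wide) in the middle of the platen's front edge: at (-88, 0, 76) mm in the stand's frame while the platen rests. A ring with a centre dot on the lug's top, 15 mm higher, marks the same spot. The lug ends 22 mm in front of this point.
- platen (a joint): Tilt of the platen about its back hinge (rad): 0 lying on its rests, grows as its front rises; a full jack stroke lifts it to about 0.11. It falls back by its own weight (about 6 to 11 N on the pad).
- jack_grip (a point): Grasp point of the loose lever jack (0.8 kg): between two upright cheek plates (40 mm over both along y, 44 mm along x, top 20 mm higher), 68 mm above its underside. x points to saddle and tongue, z up. Foot 8 mm thick: 60 mm wide from x = -85 to 45 mm, then a tongue 40 mm wide to x = 90 mm. Saddle at x = 40 mm, y = 0. The handle leaves to -x, 22 degrees up at rest, end 135 mm from the pivot.
- tongue_tip (a point): Middle of the front end of the jack's tongue, 4 mm above the jack's underside, 50 mm ahead of the saddle's axis.
- saddle_top (a point): Centre of the top of the jack's round saddle (22 mm across), 68 mm above the jack's underside at rest, 8 mm lower than the lift pad; the full stroke raises it 24 mm.
- handle (a joint): Jack handle about its pivot, which lies 2 mm below point jack_grip (rad): 0 up at rest, 0.6 fully down (end stop). It raises the saddle 39 mm per rad and comes back up by a spring and the load when let go; about 2 to 8 N on its pad presses it down.
- handle_pad (a point): Centre of the upper face of the flat rubber pad (40 mm long, 30 mm wide, 12 mm thick) on the handle's end, 115 mm from the pivot: press here. The pad slopes 22 degrees up at handle 0 and 12 degrees down at 0.6. Height above the worktop: 114 mm at 0, 47 mm at 0.6.
- slot_mouth (a point): Middle of the stand's slot, at the front edge of the tie bar, 7 mm above the worktop; axes as the stand's.
- weight: Loose steel calibration weight, 30 mm across and 45 mm tall, origin under its middle; a bystander to be left alone.

How it is judged (in metres and radians):
On the way, in this order (a step that is already met when the one before it is completed fails the run):
1. the jack stands flat with its tongue under the tie bar and the saddle centred under the lift pad, let go (horizontal distance between saddle_top and lift_pad below 0.009 m and x of tongue_tip in the frame of slot_mouth above 0.008 m and height (world z) of tongue_tip below 0.008 m and height (world z) of jack_grip below 0.072 m and contact force between the fingers and jack below 0.3 N and value of joint platen below 0.01 rad), for 0.2 s.
2. the handle is pressed fully down once and the saddle lifts the platen (value of joint handle above 0.53 rad and value of joint platen above 0.07 rad and contact force between saddle and platen above 2 N), for 0.1 s.
3. the handle comes back up and the platen sits on its rests (value of joint handle below 0.1 rad and value of joint platen below 0.01 rad), for 0.1 s.
At the end, for the whole second after the job is handed in: After one full stroke and return, the fingers hold the handle down (above 0.53 rad); the platen is up more than 0.07 rad, carried by the saddle only; saddle within 10 mm of the pad's centre, tongue at least 6 mm under the tie bar, jack flat and still (all of step 2 and contact force between the fingers and handle above 0.5 N and contact force between each of the arm, the fingers and platen below 0.3 N and horizontal distance between saddle_top and lift_pad below 0.01 m and x of tongue_tip in the frame of slot_mouth above 0.006 m and angle between jack_grip's own z axis and vertical below 0.06 rad and linear speed of jack below 0.02 m/s); the arm keeps its last pose, push and grip.
It fails at once if the platen is pushed or lifted by hand (contact force between any of the fingers, the arm and platen above 3 N).
It fails at once if the calibration weight is disturbed (distance of weight from where it was at the start of the episode above 0.02 m).
It also fails if it takes over 67 s, if anything falls off the work surface, if the arm or the gripper's body presses on something with over 40 N, if the wrist force passes 120 N, or if a joint passes its speed limit or range.

ROBOT

A 7-joint arm with a two-finger parallel gripper is mounted at the origin on a cart in front of the work surface, level with it; the furniture and walls round the work are solid. World frame = base frame: x ahead of the robot, y to its left, z up, the work surface at z = 0. Lengths are in mm, angles in rad, forces in N, time in s.
With the tool pointing down it reaches from about 425 to 950 mm from the base axis. Payload 4.7 kg.
Tool frame: the origin (TCP) lies midway between the tips of the shut fingers; the grasp point (between the pads) lies 19 mm behind it; z points along the fingers, y is the direction in which the jaws open and shut (so a half turn about z gives the same grasp; the last joint's range is limited). The gripper opens to 87 mm and grips with 3 to 60 N. Pads are 19 mm wide; open, the fingers measure 117 mm over their backs; the gripper's body (75 mm by 190 mm) begins 51 mm behind the grasp point.
Start: joints at [-1.272, 0.469, -0.049, 1.532, 0.024, 1.141, -0.082], TCP at [217.283, 639.091, 222.573] pointing down, gripper open.
Joint ranges: [-2.59, 2.59], [-0.33, 1.99], [-1.39, 1.29], [0.1, 2.45], [-1.04, 4.18], [0.21, 1.99], [-2.66, 2.66]. Speed limits (rad/s): [2.57, 2.57, 3.14, 3.14, 3.14, 3.14, 3.14].

INTERFACE

Orientations are given as a unit quaternion [w, x, y, z].
In Python, from workcell import manip gives the robot as it stands.
- The arm moves only by the tool servo_tool, never from a script. Its argument "series" is one flat list of numbers, 7 for each row, row after row: the shift along the tool's x, y, z in units of 60 mm (1.0 is 60 mm), then the turn, a rotation vector about the tool's x, y, z in rad, then the closure, from -1 (fully open) to 1 (shut). In form: [dx, dy, dz, rx, ry, rz, claw, dx, dy, dz, rx, ry, rz, claw, ...]. A call has 1 to 8 rows; each row is the pose to reach, as a shift and turn from the pose commanded when the call began, along the tool's axes at that moment; what a row does not reach only later rows make up. A row lasts 1/8 s, in which the tool goes at most 62.5 mm and 10.7 degrees, less where a joint would pass 70% of its speed; a pose out of reach is approached as far as the arm can. A call with a gripper value outside its range is refused whole. The fingers move at their own pace and stop on an object; the grip force is fixed at half the most. Time passes only in rows, so rows that repeat a pose let the fingers close. It gives the time, the measured TCP pose, the force and the opening at its end, in the units of the state.
- manip.read_state(): the state, without advancing time (a new reading comes with each control period).
- manip.grab_frame(name): name is "scene" or "side" or "wrist"; returns a dict with "image" (420x560x3 uint8, red, green, blue), "camera_matrix" (3x3 intrinsics, pixels), "dist" ([k1, k2, p1, p2, k3] as OpenCV has them; the pictures are not rectified), "extrinsics" (4x4, takes a point from camera to world coordinates); the wrist camera has in their place "tool_from_camera" (4x4, takes a point from camera to tool coordinates, whose origin is the TCP and whose axes are the flange's). Camera axes: x right, y down, z forward; pixel columns grow to the right and rows downward; lengths in mm; the calibration is good to about 2 mm. A picture is of the moment at which its call begins: read the wrist's pose just before it. There is no depth.
- manip.finish_job(): hands the job in, once; it reports no verdict.
Trained networks look in a picture, given as the dict that the camera call returned (one of the last four; its "shot" number tells which), for a name from the list of things; names that differ only in an ending like _2 or _b are one class to them, and where a whole thing is asked for, a point or a joint stands for the part that bears it (a point fixed in the world has none). Each returns a list of dicts, best first, with "p" (0 to 1); they miss things now and then, are a little off and sometimes report something else, mostly with a low value. They report only what shows in the picture. A call takes as long as a camera call.
- manip.regions_of(picture, name): "region" (420x560 bool, what is visible of it).
- manip.pinpoint(picture, name): "location" ([x, y, z] in mm, in the coordinates of the camera as it stood for that picture, good to about 4 mm: a listed point, or the origin of a listed thing).
The state is a dict: "time": time; "joint_positions": joint angles; "joint_velocities": joint speeds; "effort": joint torques, N m; "ee_pos": TCP position; "eef_rot": TCP orientation; "ft_force": force on the tool from outside, world axes, zero at the start; "ft_torque": the same for the moment, N m; "width": finger opening in mm.
Only numpy, scipy, OpenCV 4.12 (cv2) and the standard library are available. Lean on these libraries where they do the work, as an engineer would, in place of code of your own. Each camera call takes 0.05 s, during which the arm holds its last target.

## Working session

There is one attempt and no reset: what is moved stays moved. The work goes in short steps, Python scripts to look and compute and a tool call to move; the robot and the scene stay as the last step left them, time stands still between calls to the robot, and variables do not carry over. Pictures are saved under pics/ and viewed, and the job is handed in when it is done.

Besides the shell and the picture viewer there is one more tool, called after "Call:" in YAML: its name, and indented under it one key for each argument. servo_tool: Moves the arm, as the interface text tells. Its arguments: {"type":"object","properties":{"series":{"type":"array"}},"required":["series"]}

```bash
mkdir -p pics; ls
cat > h.py <<'E'
import numpy as np, cv2
from workcell import manip
from scipy.spatial.transform import Rotation as R
def T_tool(s):
    T=np.eye(4); q=s['eef_rot']; T[:3,:3]=R.from_quat([q[1],q[2],q[3],q[0]]).as_matrix(); T[:3,3]=s['ee_pos']; return T
def shot(name,fn=None):
    s=manip.read_state(); f=manip.grab_frame(name)
    E=T_tool(s)@np.array(f['tool_from_camera']) if name=='wrist' else np.array(f['extrinsics'])
    if fn: cv2.imwrite('pics/'+fn,cv2.cvtColor(f['image'],cv2.COLOR_RGB2BGR))
    return f,E
def pp(f,E,name,n=2):
    r=manip.pinpoint(f,name); out=[]
    for d in r[:n]:
        p=E@np.r_[d['location'],1]; out.append((round(d['p'],2),np.round(p[:3],1)))
    print(name,out); return out
def proj(f,E,P):
    Ti=np.linalg.inv(E); rv,_=cv2.Rodrigues(Ti[:3,:3])
    return cv2.projectPoints(np.float64(P).reshape(-1,1,3),rv,Ti[:3,3],np.array(f['camera_matrix'],float),np.array(f['dist'],float))[0].reshape(-1,2)
def ray(f,E,uv,z):
    n=cv2.undistortPoints(np.float64(uv).reshape(-1,1,2),np.array(f['camera_matrix'],float),np.array(f['dist'],float)).reshape(-1,2)
    d=(E[:3,:3]@np.c_[n,np.ones(len(n))].T).T; c=E[:3,3]
    return c+d*((z-c[2])/d[:,2])[:,None]
E
python3 - <<'E'
from h import *
s=manip.read_state(); print(s)
names=['stand','lift_pad','jack_grip','tongue_tip','saddle_top','handle_pad','slot_mouth','weight']
for c in ['scene','side','wrist']:
    f,E=shot(c,c+'0.png'); print(c,np.round(E,2).tolist())
    for n in names: pp(f,E,n)
E
```

```text
pics
{'time': 0.0, 'joint_positions': array([-1.27188322,  0.46946537, -0.04861539,  1.53371298,  0.02408424,
        1.14099529, -0.08231458]), 'joint_velocities': array([-0.00042241, -0.0002267 , -0.00022987,  0.00129823, -0.00057378,
        0.00022012, -0.00028054]), 'effort': array([ 1.98381053e-04, -5.07973266e+01, -8.05441663e-02, -2.36155361e+01,
       -6.13012305e-02,  3.79257405e-02,  1.87031637e-04]), 'ee_pos': array([217.10987166, 638.48429963, 221.47529782]), 'eef_rot': array([-1.37926775e-04,  1.63159185e-01,  9.86599252e-01, -9.88437892e-04]), 'ft_force': array([-0.11655355, -0.35580106,  0.14798892]), 'ft_torque': array([ 0.02508953,  0.04518628, -0.00136325]), 'width': 86.9984669115824}
scene [[-0.87, -0.33, 0.36, 291.17], [-0.48, 0.56, -0.67, 925.73], [0.02, -0.76, -0.65, 666.72], [0.0, 0.0, 0.0, 1.0]]
stand [(0.85, array([676.8, 249.4,   0.7]))]
lift_pad [(0.73, array([589.8, 231.7,  81.8]))]
jack_grip [(0.85, array([533.2, 429.4,  69. ])), (0.6, array([633.8, 383.9,  -1.6]))]
tongue_tip [(0.76, array([489. , 508.6,   1.5]))]
saddle_top [(0.49, array([513.9, 463.9
[... 182 characters left out ...]
6,  80.1])), (0.51, array([632.8, 386.1,   2.3]))]
side [[-1.0, 0.02, -0.04, 622.05], [0.05, 0.68, -0.73, 988.72], [0.01, -0.73, -0.68, 657.53], [0.0, 0.0, 0.0, 1.0]]
stand [(0.91, array([681.3, 245.6,  -5.4]))]
lift_pad [(0.75, array([594.8, 227.3,  80.4]))]
jack_grip [(0.58, array([535.1, 428. ,  69.7]))]
tongue_tip []
saddle_top []
handle_pad [(0.97, array([583.8, 342. , 119.9])), (0.24, array([680.4, 244.9,  -2.6]))]
slot_mouth [(0.94, array([617.1, 232.8,   8.7]))]
weight []
wrist [[0.32, 0.91, 0.25, 149.16], [0.95, -0.31, -0.08, 663.37], [-0.0, 0.26, -0.97, 384.59], [0.0, 0.0, 0.0, 1.0]]
stand []
lift_pad []
jack_grip []
tongue_tip []
saddle_top []
handle_pad []
slot_mouth []
weight []
```

View pics/scene0.png

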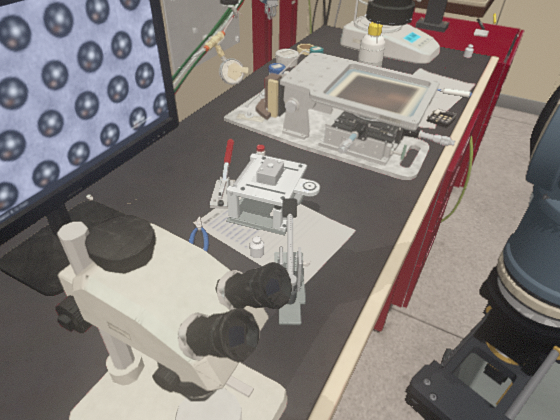

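View pics/side0.png

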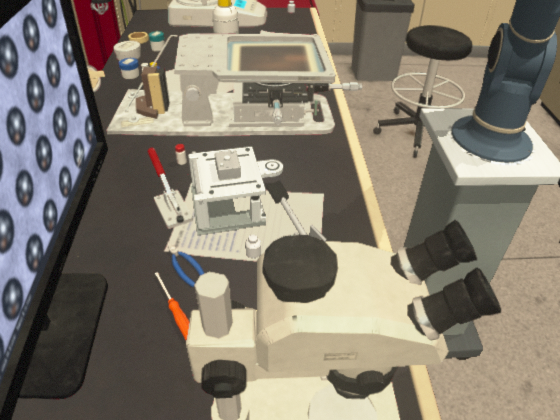

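The scene view shows the stand at about (265,185), with the lift ring at (310,186) and the weight at (257,245). The jack is partly hidden behind the microscope eyepieces at (290,270). The side view shows the same layout, with the handle at (285,195). Next I'll check where the microscope stands relative to my path.

Run:
```python
from h import *
f1,E1=shot('scene'); f2,E2=shot('side')
for n,a,b in [('eyeA end',(285,285),(455,238)),('eyeB end',(235,335),(478,297)),('top disc',(120,240),(298,262)),('weight',(257,245),(253,243)),('ring',(310,186),(271,168))]:
    # triangulate
    def rr(f,E,uv):
        p=ray(f,E,[uv],0)[0]; c=E[:3,3]; d=(p-c)/np.linalg.norm(p-c); return c,d
    c1,d1=rr(f1,E1,a); c2,d2=rr(f2,E2,b)
    t=np.linalg.lstsq(np.c_[d1,-d2],c2-c1,rcond=None)[0]
    p,q=c1+t[0]*d1,c2+t[1]*d2
    print(n,np.round((p+q)/2),'gap',round(np.linalg.norm(p-q),1))
names=['stand','lift_pad','jack_grip','handle_pad','slot_mouth','weight']
for f,E in((f1,E1),(f2,E2)):
    for n in names: pp(f,E,n,1)
print([tuple(np.round(x,1)) for x in T_tool(manip.read_state())[:3,:3].T])
```

```text
eyeA end [420. 669. 322.] gap 1.7
eyeB end [427. 749. 331.] gap 1.8
top disc [587. 719. 347.] gap 3.8
weight [632. 383.  23.] gap 2.0
ring [593. 222.  81.] gap 4.6
stand [(0.78, array([677.8, 245.9,   1.2]))]
lift_pad [(0.78, array([591.4, 228.9,  78.3]))]
jack_grip [(0.85, array([533.3, 429.3,  68. ]))]
handle_pad [(0.58, array([584. , 337.9, 116.8]))]
slot_mouth [(0.9, array([617.5, 234.5,   8. ]))]
weight [(0.75, array([6.319e+02, 3.840e+02, 2.000e-01]))]
stand [(0.84, array([679.3, 241.8,  -0.8]))]
lift_pad [(0.64, array([594.7, 231.2,  78.3]))]
jack_grip [(0.67, array([618.4, 232.6,   6.3]))]
handle_pad [(0.75, array([584.1, 338.7, 118.5]))]
slot_mouth [(0.74, array([619.5, 235.8,   6.9]))]
weight [(0.49, array([531. , 426.3,  69.4]))]
[(np.float64(-0.9), np.float64(0.3), np.float64(0.0)), (np.float64(0.3), np.float64(0.9), np.float64(0.0)), (np.float64(-0.0), np.float64(0.0), np.float64(-1.0))]
```

Call:
servo_tool:
  series: [-1.0, -0.7, -0.2, 0, 0, 0.15, -1, -2.0, -1.5, -0.4, 0, 0, 0.3, -1, -3.1, -2.2, -0.4, 0, 0, 0.45, -1, -3.9, -2.2, -0.4, 0, 0, 0.6, -1, -4.7, -2.0, -0.4, 0, 0, 0.72, -1, -5.4, -1.8, -0.4, 0, 0, 0.72, -1, -5.9, -1.7, -0.4, 0, 0, 0.72, -1, -5.9, -1.7, -0.4, 0, 0, 0.72, -1]

```text
time: 3.05
ee_pos: [522.3, 426.7, 246.1]
eef_rot: [0.001, 0.502, 0.865, -0.0]
ft_force: [-0.9, 0.1, 0.0]
width: 87.3
```

Run:
```python
from h import *
s=manip.read_state(); print(s['time'],s['ee_pos'],s['joint_positions'])
f,E=shot('wrist','w1.png')
for n in ['jack_grip','tongue_tip','saddle_top','handle_pad','weight','stand','slot_mouth','lift_pad']: pp(f,E,n)
f,E=shot('scene','s1.png')
```

```text
3.05 [522.31424678 426.68018926 246.05531394] [-0.89144243  0.45177329  0.20735208  1.51770978 -0.095542    1.18212158
 -0.14962639]
jack_grip [(0.92, array([527.2, 433.5,  64.1]))]
tongue_tip [(0.73, array([487.6, 510.7,   6. ]))]
saddle_top [(0.81, array([510.7, 461.5,  68.3]))]
handle_pad [(0.96, array([585.3, 340.1, 116.3]))]
weight [(0.55, array([ 6.304e+02,  3.940e+02, -6.000e-01]))]
stand [(0.71, array([674.3, 251.8,  -1.4]))]
slot_mouth [(0.58, array([618.9, 237.9,   8.5]))]
lift_pad []
```

View pics/w1.png

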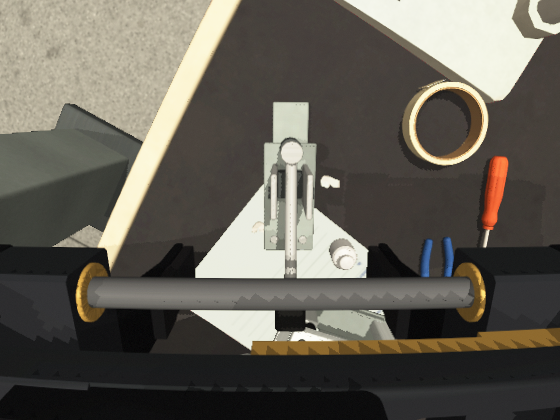

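The wrist view shows the jack from above: tongue end at (273–308,102), saddle at (291,150), foot's rear edge at about y=250, and the weight at (343,255). Next I'll compute its axis from these.

Run:
```python
from h import *
s=manip.read_state()
f,E=shot('wrist')
im=cv2.cvtColor(f['image'],cv2.COLOR_RGB2BGR)
cv2.imwrite('pics/w1c.png',cv2.resize(im[90:290,220:380],None,fx=3.7,fy=2.9,interpolation=cv2.INTER_CUBIC))
P=ray(f,E,[(273,103),(308,102),(265,249),(313,249)],8); print(np.round(P,1))
S=ray(f,E,[(291,149.5)],68)[0]; print('saddle',S)
m=(P[0]+P[1])/2; b=(P[2]+P[3])/2; d=m-b; print(np.linalg.norm(d[:2]),'yaw',np.degrees(np.arctan2(d[1],d[0])), np.linalg.norm(P[0]-P[1]),np.linalg.norm(P[2]-P[3]))
# model overlay test
best=None
for yaw in [np.degrees(np.arctan2(d[1],d[0]))]:
    c,sn=np.cos(np.radians(yaw)),np.sin(np.radians(yaw)); u=np.array([c,sn])
    print('grip from tip',m[:2]-90*u,'from saddle',S[:2]-40*u,'from back',b[:2]+85*u)
T=T_tool(s); print('tool y yaw',np.degrees(np.arctan2(T[1,1],T[0,1])))
```

```text
[[468.2 500.7   8. ]
 [501.1 521.1   8. ]
 [545.1 346.5   8. ]
 [596.1 376.    8. ]]
saddle [507.12451561 470.37600469  68.        ]
172.52633650312941 yaw 119.8759435297591 38.68729110334159 58.87634397244845
grip from tip [529.48236901 432.8322552 ] from saddle [527.04946427 435.6917659 ] from back [528.25017856 434.97718359]
tool y yaw 30.014487633938934
```

View pics/w1c.png

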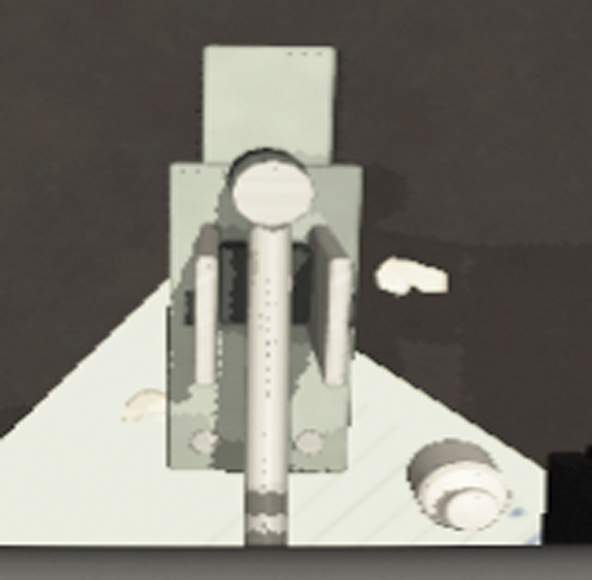

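View pics/s1.png

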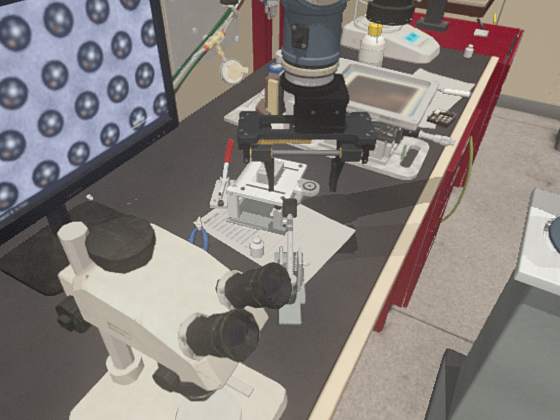

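Call:
servo_tool:
  series: [-0.05, 0.15, 0.8, 0, 0, 0, -1, -0.05, 0.15, 1.6, 0, 0, 0, -1, -0.05, 0.15, 2.4, 0, 0, 0, -1, -0.05, 0.15, 2.8, 0, 0, 0, -1, -0.05, 0.15, 2.8, 0, 0, 0, -1]

```text
time: 4.22
ee_pos: [527.6, 429.5, 76.3]
eef_rot: [-0.001, 0.5, 0.866, -0.002]
ft_force: [0.3, -0.3, 0.3]
width: 87.0
```

Run:
```python
from h import *
s=manip.read_state(); print(s['time'],s['ee_pos'],s['ft_force'])
f,E=shot('wrist','w2.png')
for n in ['jack_grip','tongue_tip','saddle_top']: pp(f,E,n)
f,E=shot('side','s2.png')
im=cv2.imread('pics/s2.png'); cv2.imwrite('pics/s2c.png',cv2.resize(im[100:300,150:400],None,fx=3,fy=3))
```

```text
4.225 [527.56317095 429.54090887  76.32627996] [ 0.30337202 -0.25175847  0.3398529 ]
jack_grip [(0.71, array([530. , 433.7,  67.7]))]
tongue_tip [(0.9, array([489.3, 508.6,   6.1]))]
saddle_top [(0.95, array([511.3, 463.8,  67.3]))]
```

View pics/w2.png

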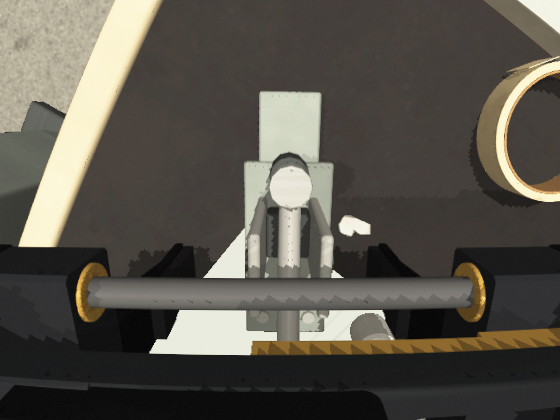

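View pics/s2c.png

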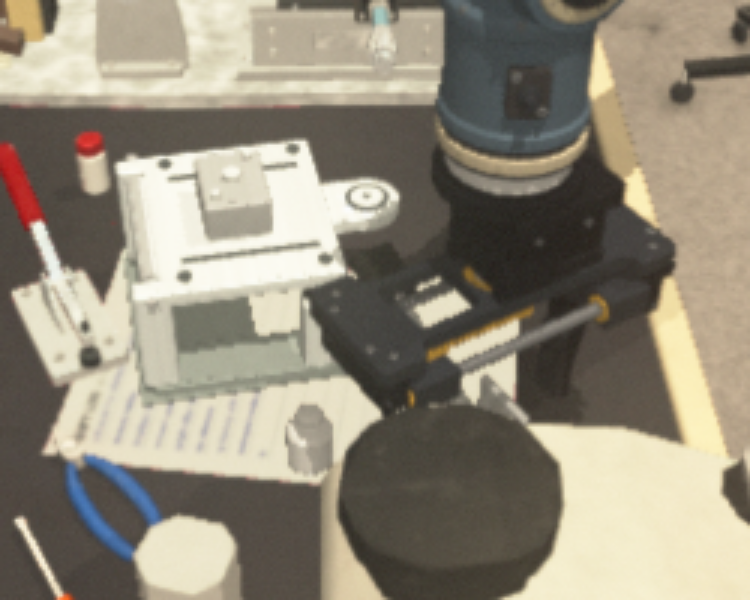

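Call:
servo_tool:
  series: [-0.05, 0.08, 0.25, 0, 0, 0, -1, -0.05, 0.08, 0.43, 0, 0, 0, -1, -0.05, 0.08, 0.43, 0, 0, 0, 1, -0.05, 0.08, 0.43, 0, 0, 0, 1, -0.05, 0.08, 0.43, 0, 0, 0, 1, -0.05, 0.08, 0.43, 0, 0, 0, 1, -0.05, 0.08, 0.43, 0, 0, 0, 1, -0.05, 0.08, 0.43, 0, 0, 0, 1]

```text
time: 5.48
ee_pos: [533.4, 429.6, 52.8]
eef_rot: [-0.001, 0.5, 0.866, -0.001]
ft_force: [-3.5, -2.3, 3.9]
width: 40.1
```

Run:
```python
from h import *
s=manip.read_state(); print(s['time'],s['ee_pos'],s['ft_force'],s['width'])
f,E=shot('wrist','w3.png')
for n in ['jack_grip','tongue_tip','saddle_top']: pp(f,E,n)
```

```text
5.475 [533.4073155  429.58097703  52.77223614] [-3.45994052 -2.25170229  3.89217634] 40.13839166741801
jack_grip [(0.58, array([530.3, 432.4,  66.8]))]
tongue_tip [(0.74, array([489.5, 508.6,   6.4]))]
saddle_top [(0.61, array([513.3, 464. ,  66. ]))]
```

View pics/w3.png

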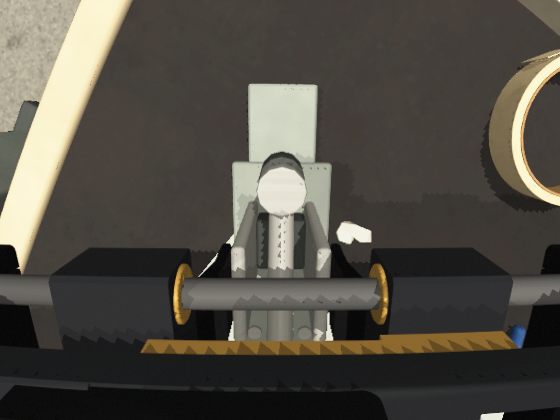

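Call:
servo_tool:
  series: [0, 0, -0.35, 0, 0, 0, 1, -0.1, -0.3, -0.5, 0, 0, 0.1, 1, -0.2, -0.6, -0.5, 0, 0, 0.25, 1, -0.35, -0.9, -0.5, 0, 0, 0.4, 1, -0.5, -1.2, -0.5, 0, 0, 0.55, 1, -0.6, -1.5, -0.5, 0, 0, 0.7, 1, -0.75, -1.75, -0.5, 0, 0, 0.85, 1, -0.83, -1.9, -0.5, 0, 0, 0.95, 1]

```text
time: 6.68
ee_pos: [460.5, 329.5, 83.0]
eef_rot: [0.0, 0.842, 0.54, 0.0]
ft_force: [-0.3, -0.2, -8.1]
width: 39.8
```

Run:
```python
from h import *
s=manip.read_state(); print(s['time'],s['ee_pos'],s['ft_force'],s['width'],s['joint_positions'])
T=T_tool(s); print(np.round(T[:3,:3],3))
# desired: saddle over pad; compute move to stage
```

```text
6.675 [460.49886432 329.46932374  83.00548164] [-0.29638368 -0.21287258 -8.06289161] 39.76341283319218 [-1.02625857  0.48067348  0.43365688  1.94729645 -0.2818923   0.77180432
 -0.86276822]
[[ 0.417  0.909  0.001]
 [ 0.909 -0.417  0.   ]
 [ 0.     0.001 -1.   ]]
```

Call:
servo_tool:
  series: [-0.3, 0.1, 0, 0, 0, 0.15, 1, -0.6, 0.2, 0, 0, 0, 0.3, 1, -0.9, 0.3, 0, 0, 0, 0.45, 1, -1.2, 0.4, 0, 0, 0, 0.6, 1, -1.5, 0.5, 0, 0, 0, 0.75, 1, -1.8, 0.65, 0, 0, 0, 0.86, 1, -2.0, 0.74, 0.2, 0, 0, 0.936, 1, -2.03, 0.74, 0.2, 0, 0, 0.936, 1]

```text
time: 7.68
ee_pos: [449.8, 200.0, 69.8]
eef_rot: [0.0, 0.995, 0.103, -0.001]
ft_force: [-1.0, 0.5, -8.0]
width: 40.0
```

Run:
```python
from h import *
s=manip.read_state(); print(s['time'],s['ee_pos'],s['ft_force'],s['width'],s['joint_positions'])
T=T_tool(s); print(np.round(T[:3,:3],3))
for c in ['wrist','side','scene']:
    f,E=shot(c,c+'4.png')
    for n in ['jack_grip','tongue_tip','saddle_top','handle_pad','stand','slot_mouth','lift_pad','weight']: pp(f,E,n,1)
```

```text
7.675 [449.7860891  199.97053467  69.82820875] [-0.97718187  0.45883403 -7.95080893] 39.954678467838576 [-1.0470774   0.45035195  0.68912791  2.13155839 -0.44115053  0.70437522
 -1.42648452]
[[ 0.979  0.206 -0.002]
 [ 0.206 -0.979 -0.001]
 [-0.002  0.001 -1.   ]]
jack_grip [(0.76, array([451.1, 202.9,  83.9]))]
tongue_tip [(0.92, array([540. , 216.3,  21.5]))]
saddle_top [(0.85, array([486.9, 207.5,  82.4]))]
handle_pad []
stand []
slot_mouth [(0.59, array([539. , 218.4,  21.8]))]
lift_pad []
weight [(0.73, array([539.8, 217.1,  21.3]))]
jack_grip [(0.72, array([456. , 197.7,  88.5]))]
tongue_tip [(0.76, array([539.4, 219.1,  25. ]))]
saddle_top [(0.49, array([488.7, 210.7,  86.6]))]
handle_pad [(0.5, array([348.7, 181.3, 136.5]))]
stand [(0.74, array([678.5, 243.4,  -5. ]))]
slot_mouth [(0.85, array([617.7, 234.9,  10.6]))]
lift_pad [(0.82, array([596.1, 231. ,  81.3]))]
weight [(0.67, array([350.4, 181. , 140.2]))]
jack_grip [(0.86, array([454.4, 199.5,  85.2]))]
tongue_tip [(0.65, array([536.4, 221. ,  22.7]))]
saddle_top [(0.54, array([492.3, 204.3,  84.9]))]
handle_pad [(0.62, array([350.9, 180.7, 136.6]))]
stand [(0.59, array([679.5, 246. ,   1.8]))]
slot_mouth [(0.97, array([619. , 236.7,   6.9]))]
lift_pad [(0.74, array([590.3, 229.6,  79.2]))]
weight [(0.81, array([634. , 382.9,  -1.5]))]
```

View pics/wrist4.png

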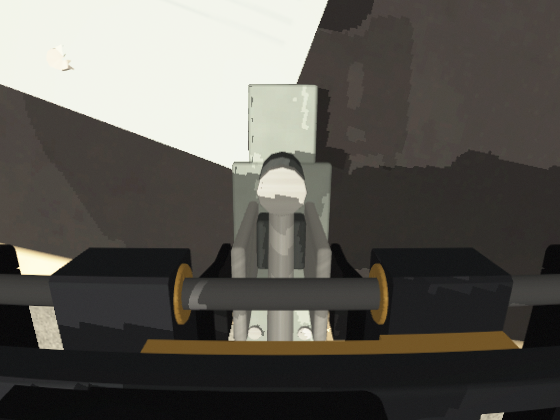

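View pics/side4.png

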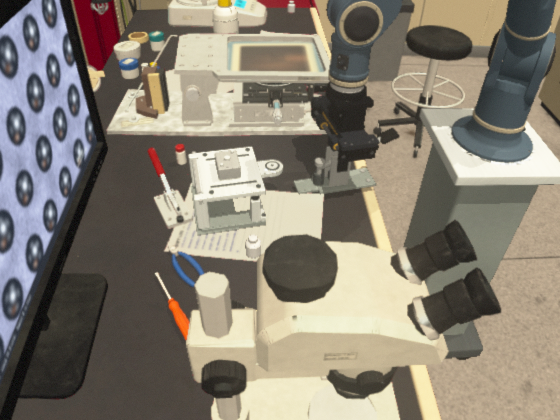

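View pics/scene4.png

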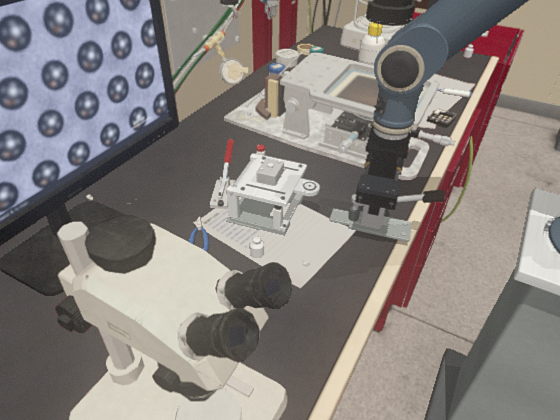

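The wrist view shows the jack held square, with the tongue end at (249–317,85) and the saddle at (282,190). In the side view the tongue points at the stand, whose ring is at (271,168). Next I'll refine the ring, and the saddle in the tool frame.

Run:
```python
from h import *
s=manip.read_state(); T=T_tool(s)
f,E=shot('wrist'); g=cv2.cvtColor(f['image'],cv2.COLOR_RGB2BGR)
dz=s['ee_pos'][2]-52.8
Ti=np.linalg.inv(T)
for n,uv,z in[('tipL',(249,85),8),('tipR',(317,85),8),('saddle',(281.5,190),68),('footL',(233.5,163),8),('footR',(330.5,163),8)]:
    p=ray(f,E,[uv],z+dz)[0]; print(n,np.round(p,1),'tool',np.round((Ti@np.r_[p,1])[:3],1))
for c,b in(('scene',(285,165,335,205)),('side',(245,148,295,188))):
    f,E=shot(c); im=cv2.cvtColor(f['image'],cv2.COLOR_RGB2BGR)
    x0,y0,x1,y1=b
    cv2.imwrite(f'pics/ring_{c}.png',cv2.resize(im[y0:y1,x0:x1],None,fx=14,fy=14,interpolation=cv2.INTER_NEAREST))
```

```text
tipL [533.8 237.9  25.9] tool [ 89.  -19.   44.8]
tipR [541.8 200.3  25.9] tool [89.  19.4 44.8]
saddle [490.6 210.1  85.9] tool [ 41.   -0.7 -15.2]
footL [488.4 238.5  25.9] tool [ 44.7 -29.   44.8]
footR [500.4 182.3  25.9] tool [44.8 28.5 44.8]
```

View pics/ring_scene.png

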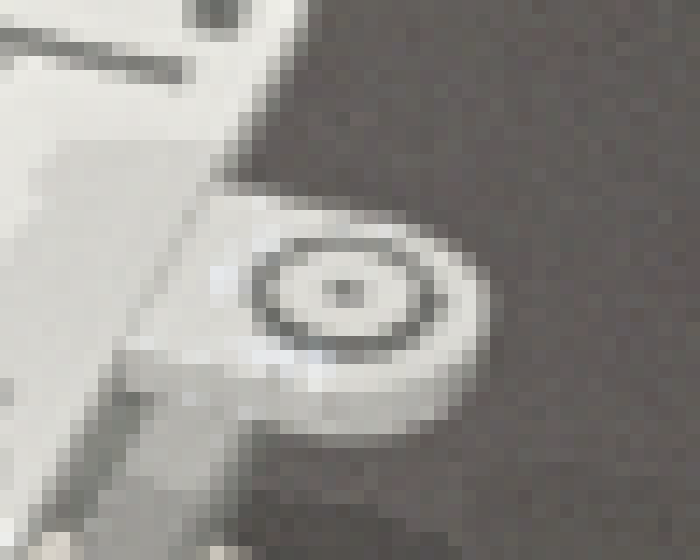

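View pics/ring_side.png

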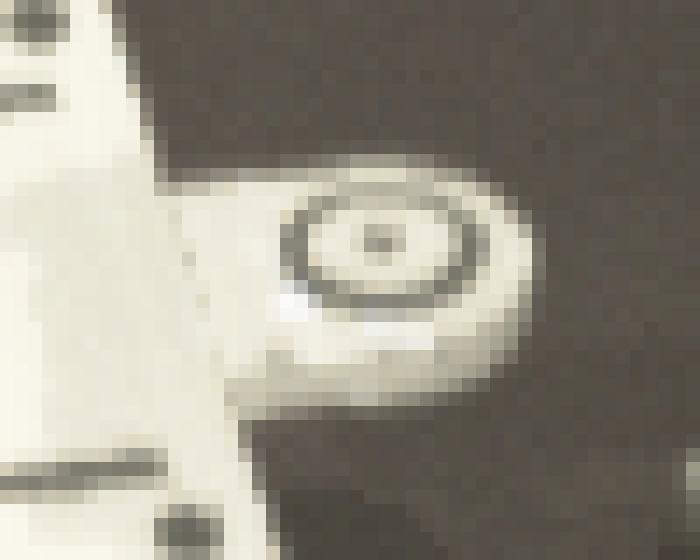

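Run:
```python
from h import *
s=manip.read_state(); T=T_tool(s)
for c,uv in(('scene',(309,185)),('side',(271.5,164.9))):
    f,E=shot(c); print(c,np.round(ray(f,E,[uv],91),1))
    im=f['image'].copy()
    O=np.array([679,246.5,0]); 
    # overlay stand model w/ pad at (592,229), yaw 11.7
    yaw=np.radians(11.7); u=np.array([np.cos(yaw),np.sin(yaw),0]); v=np.array([-u[1],u[0],0]); O=np.array([592,229,0])+88*u; print(O)
    pts=[O+a*u+b*v+np.array([0,0,z]) for a,b,z in[(-88,0,91),(-60,36,0),(-60,-36,0),(-60,76,93),(-60,-76,93),(75,76,93),(-67,76,0),(-88+18,0,91)]]
    uv=proj(f,E,pts); im=cv2.resize(im,None,fx=4,fy=4,interpolation=cv2.INTER_CUBIC)
    for p in uv: cv2.circle(im,tuple(int(round(q*4+1.5)) for q in p),4,(255,0,0),-1)
    a=uv.mean(0)*4; x,y=int(a[0]-350),int(a[1]-280)
    cv2.imwrite(f'pics/ov_{c}.png',cv2.cvtColor(im[y:y+560,x:x+700],cv2.COLOR_RGB2BGR))
```

```text
scene [[592.8 228.   91. ]]
[678.17160733 246.84528199   0.        ]
side [[592.1 228.3  91. ]]
[678.17160733 246.84528199   0.        ]
```

View pics/ov_scene.png

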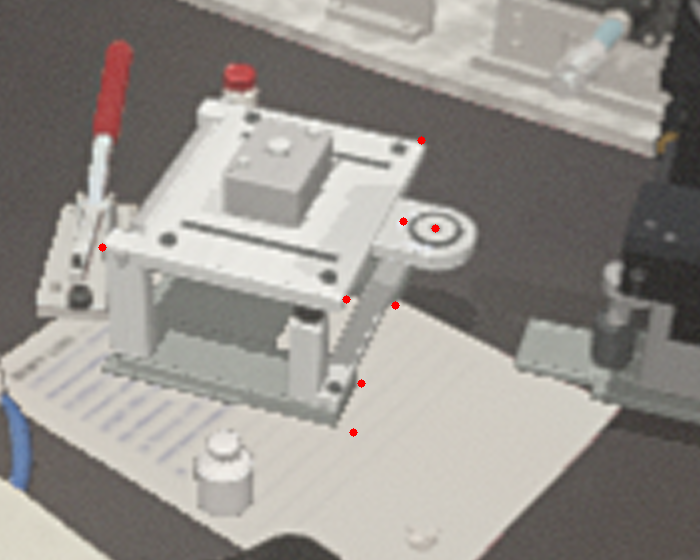

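View pics/ov_side.png

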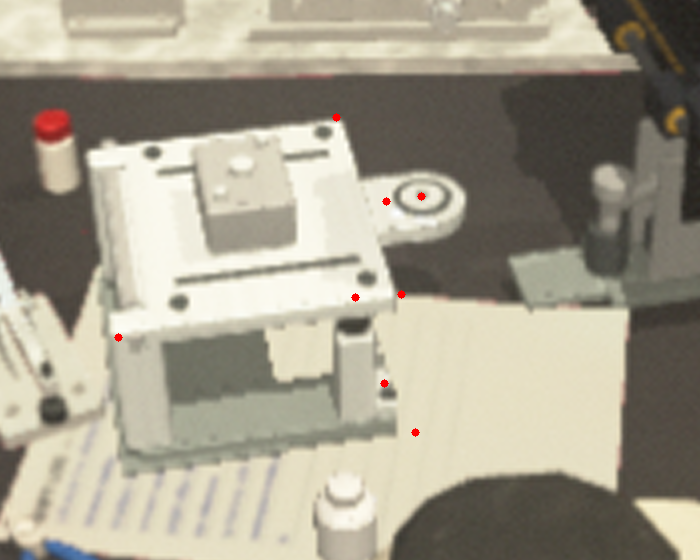

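Run:
```python
from h import *
yaw=np.radians(11.7); u=np.array([np.cos(yaw),np.sin(yaw),0]); v=np.array([-u[1],u[0],0]); O=np.array([592,229,0])+88*u
pts=[O+a*u+b*v+np.array([0,0,z]) for a,b,z in[(-88,0,91),(-60,36,0),(-60,-36,0),(-60,76,93),(-60,-76,93),(75,76,93),(-67,76,0),(-88+18,0,91)]]
P={'scene':[(421,140),(347,300),(404,148),(330,277),(168,239),(253,117)],'side':[(337,117),(393,288),(324,132),(367,278),(179,302),(152,152)]}
r=[]
for c in P:
    f,E=shot(c); a=proj(f,E,pts).mean(0)*4; x,y=int(a[0]-350),int(a[1]-280)
    q=[((i+x-1.5)/4,(j+y-1.5)/4) for i,j in P[c]]
    W=ray(f,E,q,93); r.append(W); print(c,np.round(W,1).tolist())
    for i,j in((0,1),(2,3),(5,4)):
        d=W[j]-W[i]; print('edge yaw-90',np.degrees(np.arctan2(d[1],d[0]))-90,np.linalg.norm(d))
    d=W[2]-W[5];print(np.degrees(np.arctan2(-d[1],-d[0]))); d=W[3]-W[4];print(np.degrees(np.arctan2(-d[1],-d[0])))
```

```text
scene [[634.7, 160.5, 93.0], [603.1, 309.3, 93.0], [639.5, 172.6, 93.0], [619.7, 297.2, 93.0], [710.0, 312.7, 93.0], [730.1, 189.5, 93.0]]
edge yaw-90 11.973406800649187 152.11269821932248
edge yaw-90 9.036294732241004 126.12860601704936
edge yaw-90 9.29292023933391 124.87409969332424
10.540283037081682
9.763940068067416
side [[634.4, 160.0, 93.0], [607.9, 304.5, 93.0], [641.3, 173.8, 93.0], [620.2, 296.6, 93.0], [709.4, 311.9, 93.0], [731.0, 189.2, 93.0]]
edge yaw-90 10.367110289381358 146.94546952715496
edge yaw-90 9.723578383033384 124.62276108122154
edge yaw-90 10.003133738500907 124.56062856338137
9.747138633420164
9.707003847199015
```

Call:
servo_tool:
  series: [0.2, 0, 0.1, 0, 0, 0.037, 1, 0.5, 0, 0.2, 0, 0, 0.037, 1, 0.8, 0, 0.24, 0, 0, 0.037, 1, 1.0, 0, 0.24, 0, 0, 0.037, 1, 1.0, 0, 0.24, 0, 0, 0.037, 1]

```text
time: 10.0
ee_pos: [510.9, 213.3, 56.2]
eef_rot: [0.0, 0.996, 0.085, 0.001]
ft_force: [-0.3, 0.3, -7.6]
width: 39.9
```

Run:
```python
from h import *
s=manip.read_state(); T=T_tool(s); print(s['time'],s['ee_pos'],s['ft_force'],s['width'],np.round(T[:3,:3],3).tolist())
f,E=shot('wrist','wrist5.png')
for n in ['jack_grip','tongue_tip','saddle_top','slot_mouth','lift_pad']: pp(f,E,n,1)
for c in['side','scene']:
    f,E=shot(c,c+'5.png')
    for n in ['jack_grip','tongue_tip','saddle_top','slot_mouth','lift_pad']: pp(f,E,n,1)
    im=cv2.imread(f'pics/{c}5.png'); cv2.imwrite(f'pics/{c}5c.png',cv2.resize(im[120:270,190:390],None,fx=4,fy=4,interpolation=cv2.INTER_CUBIC))
u=np.array([.985,.170]); d=np.array([592.4,228.3])-41.5*u-s['ee_pos'][:2]; print('tool dxy/60',(T[:2,:2].T@d)/60)
```

```text
10.0 [510.9292424  213.32231889  56.20048765] [-0.29657324  0.34168177 -7.5822395 ] 39.880722511781194 [[0.986, 0.17, 0.001], [0.17, -0.986, -0.0], [0.001, 0.001, -1.0]]
jack_grip [(0.62, array([507.8, 217.3,  70.5]))]
tongue_tip []
saddle_top [(0.9, array([548.4, 220.5,  69. ]))]
slot_mouth []
lift_pad [(0.94, array([594.3, 232.5,  76. ]))]
jack_grip []
tongue_tip [(0.68, array([596.4, 227.7,  10.3]))]
saddle_top [(0.58, array([549.9, 218.5,  77.1]))]
slot_mouth [(0.89, array([618.8, 237.6,   5.1]))]
lift_pad [(0.8, array([593.2, 229.8,  78.9]))]
jack_grip [(0.87, array([510.9, 210.9,  72.5]))]
tongue_tip [(0.58, array([599.2, 225.9,   4.9]))]
saddle_top [(0.47, array([550.5, 218.5,  72.6]))]
slot_mouth [(0.7, array([621.4, 236.4,   9.7]))]
lift_pad [(0.8, array([591.4, 227.5,  79.7]))]
tool dxy/60 [ 0.68914692 -0.01540573]
```

View pics/side5c.png

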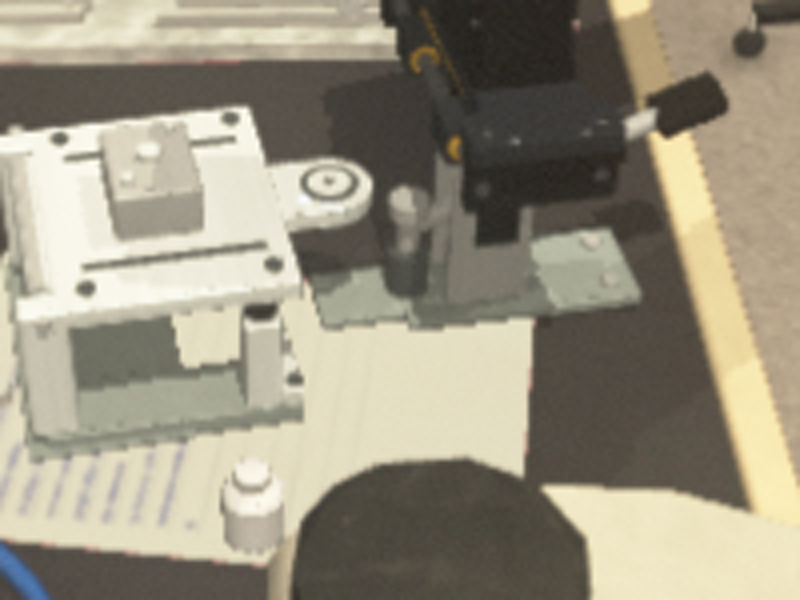

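View pics/scene5c.png

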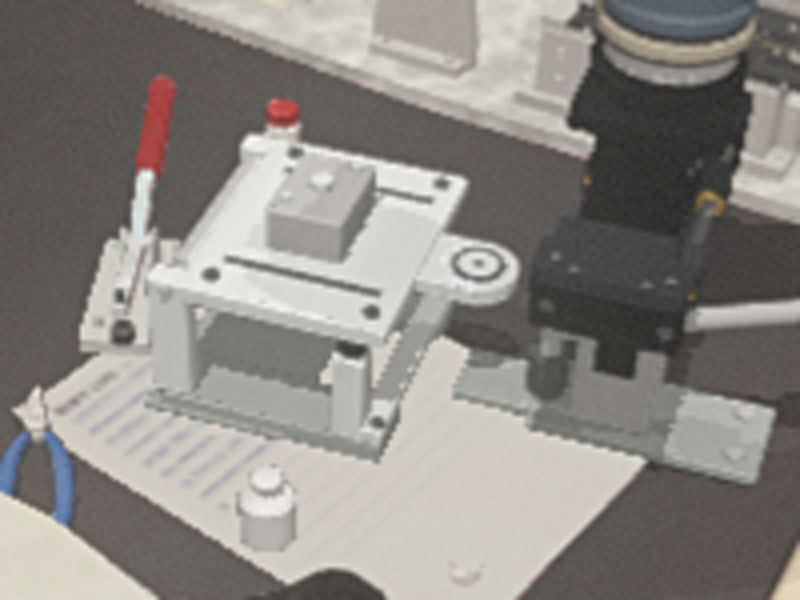

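View pics/wrist5.png

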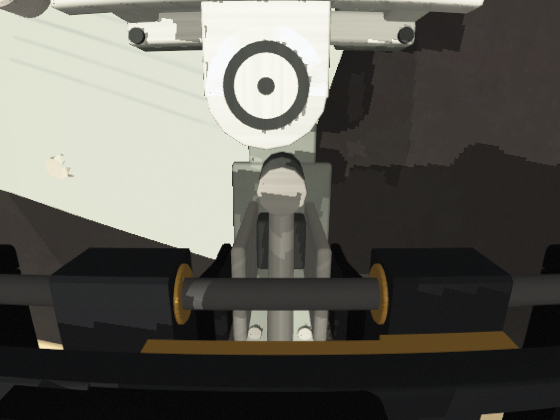

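The wrist view shows the ring dot at (266,86) and the saddle at (281.5,190), with the lug square to the tool. That lets me measure one against the other in the same picture.

Run:
```python
from h import *
s=manip.read_state(); T=T_tool(s); Ti=np.linalg.inv(T)
f,E=shot('wrist')
a=ray(f,E,[(266,86)],91)[0]; b=ray(f,E,[(281.5,190)],71.4)[0]
print(a,b,(Ti@np.r_[a,1])[:3],(Ti@np.r_[b,1])[:3],'d/60',((Ti@np.r_[a-b,0])[:3])/60)
h=ray(f,E,[(137,36),(405,36)],93); d=h[0]-h[1]; print(h,np.degrees(np.arctan2(d[1],d[0]))-90)
```

```text
[589.1410881  233.39186214  91.        ] [549.57399743 220.96979538  71.4       ] [ 82.05276632  -6.20669584 -34.66501012] [ 40.94978288  -0.68932494 -15.06588316] d/60 [ 0.68504972 -0.09195618 -0.32665212]
[[598.36346396 279.19125162  93.        ]
 [613.61853109 189.91374446  93.        ]] 9.696622404503799
```

Call:
servo_tool:
  series: [0.1, -0.06, 0, 0, 0, 0, 1, 0.25, -0.07, 0, 0, 0, 0, 1, 0.4, -0.07, 0, 0, 0, 0, 1, 0.55, -0.07, 0, 0, 0, 0, 1, 0.68, -0.07, 0, 0, 0, 0, 1, 0.68, -0.07, 0, 0, 0, 0, 1]

```text
time: 11.7
ee_pos: [549.7, 224.3, 56.4]
eef_rot: [0.0, 0.996, 0.085, 0.0]
ft_force: [0.4, -0.5, -7.5]
width: 39.8
```

Run:
```python
from h import *
s=manip.read_state(); T=T_tool(s); print(s['time'],s['ee_pos'],s['ft_force'],s['width'])
f,E=shot('wrist','wrist6.png')
for n in ['jack_grip','tongue_tip','saddle_top','slot_mouth','lift_pad']: pp(f,E,n,1)
for c in['side','scene']:
    f,E=shot(c,c+'6.png')
    for n in ['jack_grip','tongue_tip','saddle_top','slot_mouth','lift_pad']: pp(f,E,n,1)
    im=cv2.imread(f'pics/{c}6.png'); cv2.imwrite(f'pics/{c}6c.png',cv2.resize(im[120:270,190:390],None,fx=4,fy=4,interpolation=cv2.INTER_CUBIC))
```

```text
11.7 [549.73510236 224.28961733  56.35002786] [ 0.35109147 -0.46635513 -7.45510053] 39.819438313485804
jack_grip [(0.87, array([542.8, 229.6,  70.1]))]
tongue_tip []
saddle_top []
slot_mouth []
lift_pad [(0.8, array([593.7, 235. ,  75.5]))]
jack_grip [(0.98, array([550.7, 222.1,  69.7]))]
tongue_tip [(0.84, array([636.7, 239.1,  10.5]))]
saddle_top [(0.6, array([587.6, 229.4,  80.4]))]
slot_mouth [(0.85, array([615.7, 232.5,   8.6]))]
lift_pad [(0.81, array([593.7, 231.1,  79.8]))]
jack_grip [(0.7, array([549.3, 220.7,  73.8]))]
tongue_tip [(0.75, array([637.1, 238.1,   9.8]))]
saddle_top [(0.39, array([586.6, 232.1,  72.2]))]
slot_mouth [(0.79, array([619. , 238.8,  10.8]))]
lift_pad [(0.86, array([592.4, 230.8,  79.9]))]
```

View pics/wrist6.png

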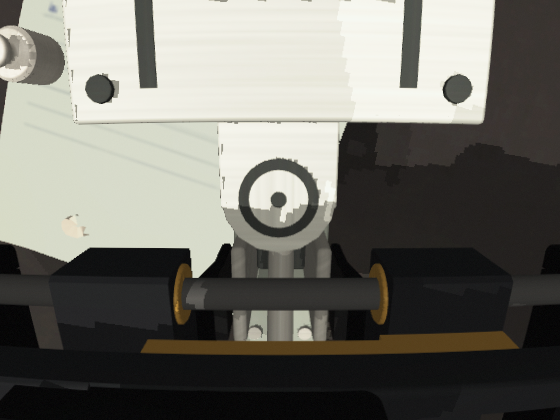

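View pics/side6c.png

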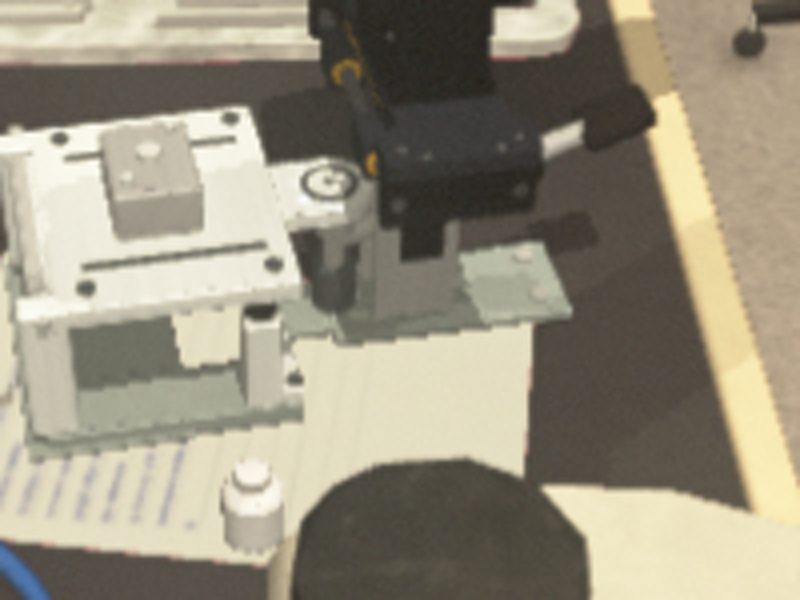

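View pics/scene6c.png

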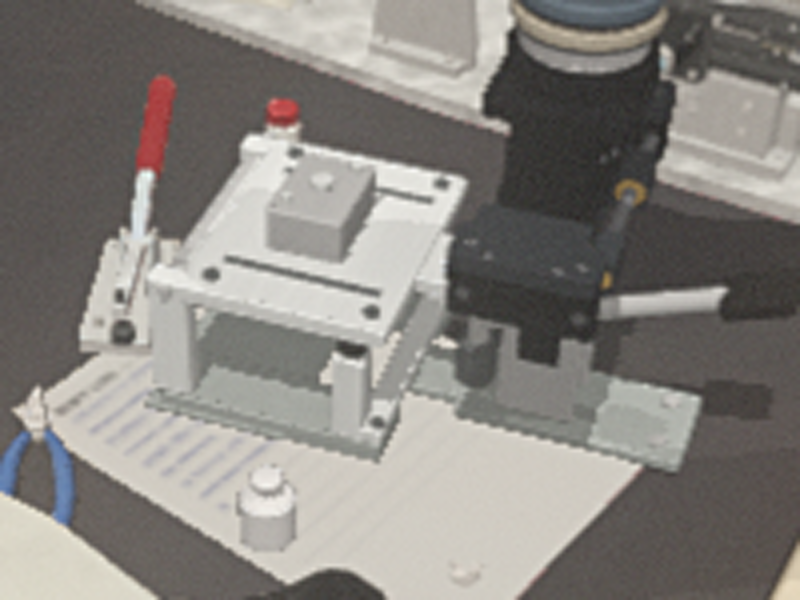

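The wrist view now has the ring dot at (279,199) and the jack centreline at about x=281. The tongue has gone under the tie bar. Next I'll check the residual.

Run:
```python
from h import *
s=manip.read_state(); T=T_tool(s); Ti=np.linalg.inv(T)
f,E=shot('wrist')
a=ray(f,E,[(279,199)],91)[0]; print((Ti@np.r_[a,1])[:3]-[41,-.7,0])
```

```text
[  0.64854515  -0.98042311 -34.67601024]
```

Call:
servo_tool:
  series: [0.02, 0.015, 0.03, 0, 0, 0, 1, 0.02, 0.015, 0.065, 0, 0, 0, 1, 0.02, 0.015, 0.065, 0, 0, 0, 1]

```text
time: 13.02
ee_pos: [550.5, 223.5, 52.8]
eef_rot: [-0.0, 0.996, 0.085, 0.0]
ft_force: [-0.7, -0.8, -3.4]
width: 39.6
```

Call:
servo_tool:
  series: [0, 0, 0.015, 0, 0, 0, 1, 0, 0, 0.015, 0, 0, 0, -1, 0, 0, 0.015, 0, 0, 0, -1, 0, 0, 0.015, 0, 0, 0, -1, 0, 0, 0.015, 0, 0, 0, -1, 0, 0, 0.015, 0, 0, 0, -1]

```text
time: 13.78
ee_pos: [550.2, 223.8, 51.5]
eef_rot: [-0.0, 0.996, 0.085, 0.0]
ft_force: [-0.5, -0.7, -0.4]
width: 81.4
```

Run:
```python
from h import *
s=manip.read_state(); T=T_tool(s); Ti=np.linalg.inv(T); print(s['time'],s['ee_pos'],s['ft_force'],s['width'])
f,E=shot('wrist','wrist7.png')
for n in ['jack_grip','handle_pad','saddle_top','slot_mouth','lift_pad']: pp(f,E,n,1)
for c in['side','scene']:
    f,E=shot(c,c+'7.png')
    for n in ['jack_grip','tongue_tip','saddle_top','slot_mouth','lift_pad','handle_pad']: pp(f,E,n,1)
```

```text
13.775 [550.20919319 223.7554857   51.49218965] [-0.49518069 -0.68141035 -0.41726453] 81.43976622949461
jack_grip [(0.67, array([548.2, 225.3,  63.7]))]
handle_pad []
saddle_top [(0.6, array([591.5, 232.4,  75.9]))]
slot_mouth []
lift_pad [(0.7, array([594. , 235.2,  73.4]))]
jack_grip [(0.67, array([554.3, 222.2,  66.8]))]
tongue_tip [(0.75, array([638.4, 239.9,   7. ]))]
saddle_top [(0.63, array([587.8, 229.8,  73.1]))]
slot_mouth [(0.61, array([617.3, 236. ,   9.3]))]
lift_pad [(0.61, array([594.2, 228.6,  80. ]))]
handle_pad [(0.84, array([448.9, 206.1, 119.4]))]
jack_grip [(0.63, array([552.2, 225.4,  70.3]))]
tongue_tip [(0.83, array([638.8, 239.9,   4.4]))]
saddle_top [(0.42, array([591.2, 228.3,  67.9]))]
slot_mouth [(0.63, array([619.4, 240. ,   8.4]))]
lift_pad [(0.62, array([593.7, 229.7,  80.4]))]
handle_pad [(0.56, array([447.3, 207.7, 117.4]))]
```

View pics/wrist7.png

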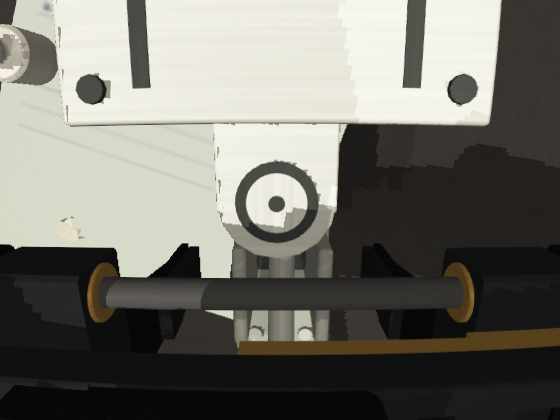

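Call:
servo_tool:
  series: [0, 0, -0.3, 0, 0, 0, -1, 0, 0, -0.9, 0, 0, 0, -1, 0, 0, -1.6, 0, 0, 0, -1, -0.1, 0, -2.0, 0, 0, 0, -1, -0.8, 0, -2.0, 0, 0, 0, 1, -1.5, 0, -2.0, 0, 0, 0, 1, -1.75, 0, -1.7, 0, 0, 0, 1, -1.75, 0, -1.7, 0, 0, 0, 1]

```text
time: 15.78
ee_pos: [445.3, 205.6, 153.8]
eef_rot: [-0.0, 0.996, 0.086, -0.001]
ft_force: [0.9, 0.4, -0.1]
width: 55.0
```

Run:
```python
from h import *
s=manip.read_state(); T=T_tool(s); Ti=np.linalg.inv(T); print(s['time'],s['ee_pos'],s['ft_force'],s['width'],s['joint_positions'])
f,E=shot('wrist','wrist8.png')
for n in ['jack_grip','saddle_top','lift_pad']: pp(f,E,n,1)
for c in['side','scene']:
    f,E=shot(c,c+'8.png')
    for n in ['jack_grip','tongue_tip','saddle_top','lift_pad','handle_pad']: pp(f,E,n,1)
    im=cv2.imread(f'pics/{c}8.png'); cv2.imwrite(f'pics/{c}8c.png',cv2.resize(im[100:250,240:440],None,fx=4,fy=4,interpolation=cv2.INTER_CUBIC))
```

```text
15.775 [445.33196545 205.6334956  153.76839379] [ 0.85253049  0.44428041 -0.0843025 ] 55.00510374751428 [-1.17323706  0.31131912  0.80089721  2.06999471 -0.29251303  0.87406475
 -1.60534671]
jack_grip [(0.88, array([543.9, 228.5,  65.9]))]
saddle_top []
lift_pad []
jack_grip [(0.79, array([552.1, 217.8,  67.4]))]
tongue_tip [(0.73, array([640.1, 234.3,   7.3]))]
saddle_top [(0.43, array([591.1, 228.8,  71.6]))]
lift_pad [(0.59, array([590.2, 228.3,  78.2]))]
handle_pad []
jack_grip [(0.83, array([553.2, 222.2,  70.1]))]
tongue_tip [(0.62, array([637.3, 237.4,   3.7]))]
saddle_top [(0.53, array([590.6, 231. ,  70.6]))]
lift_pad [(0.95, array([591.9, 227.7,  81.3]))]
handle_pad [(0.81, array([447.8, 207.5, 116.6]))]
```

View pics/wrist8.png

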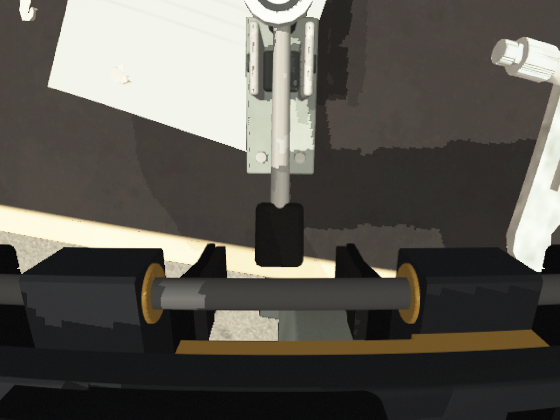

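View pics/side8c.png

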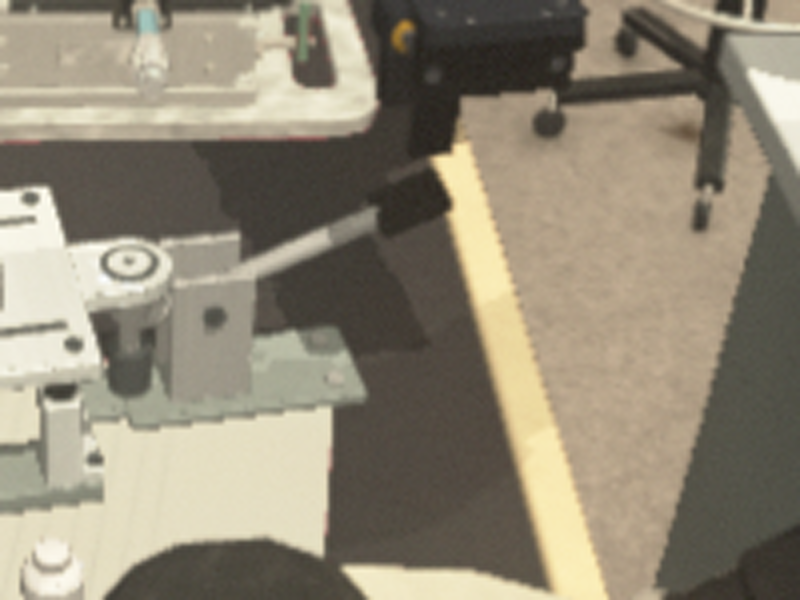

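View pics/scene8c.png

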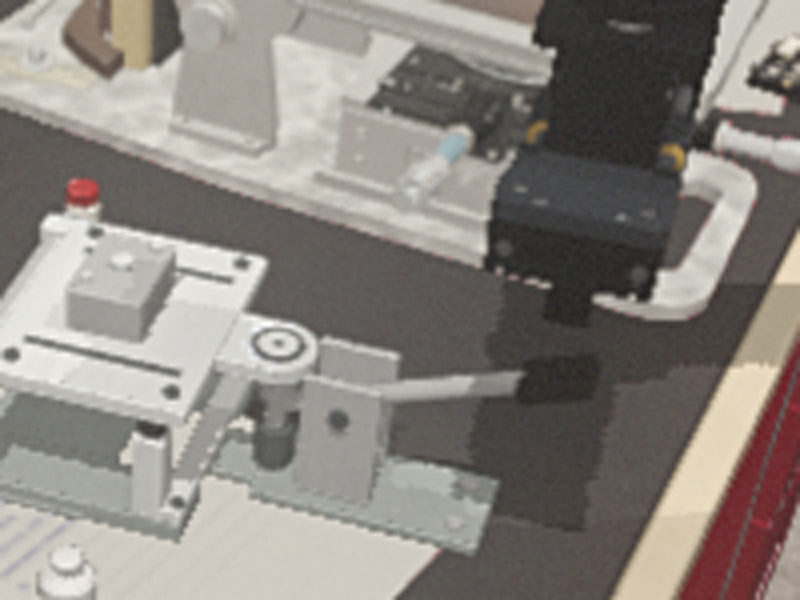

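The fixed views show the jack freestanding, with the handle up and the platen flat. In the wrist view the handle pad spans (255–303, 203–267). Next I'll measure it.

Run:
```python
from h import *
s=manip.read_state(); T=T_tool(s); Ti=np.linalg.inv(T)
f,E=shot('wrist')
for uv,z in[((279,267),121.5),((279,205),106.5),((279,237),114)]:
    a=ray(f,E,[uv],z)[0]; print(uv,np.round(a,1),np.round((Ti@np.r_[a,1])[:3],1))
t=np.array([0,0,0,1.]); print('tcp px',proj(f,E,[(T@t)[:3]]))
im=cv2.cvtColor(f['image'],cv2.COLOR_RGB2BGR)
```

```text
(279, 267) [430.2 205.  121.5] [-16.4  -2.   32. ]
(279, 205) [464.5 210.9 106.5] [18.4 -2.  47. ]
(279, 237) [446.5 207.8 114. ] [ 0.1 -2.  39.5]
tcp px [[282.63129902 263.70401825]]
```

Call:
servo_tool:
  series: [0, -0.03, 0, 0, 0, 0, 1, 0, -0.03, 0, 0, 0, 0, 1, 0, -0.03, 0, 0, 0, 0, 1, 0, -0.03, 0.2, 0, 0, 0, 1, 0, -0.03, 0.4, 0, 0, 0, 1]

```text
time: 17.25
ee_pos: [446.1, 207.6, 128.5]
eef_rot: [0.0, 0.996, 0.085, -0.0]
ft_force: [-0.1, 0.3, 0.2]
width: 0.5
```

Call:
servo_tool:
  series: [-0.02, 0, 0.2, 0, 0, 0, 1, -0.05, 0, 0.4, 0, 0, 0, 1, -0.1, 0, 0.6, 0, 0, 0, 1, -0.13, 0, 0.8, 0, 0, 0, 1, -0.15, 0, 1.0, 0, 0, 0, 1, -0.15, 0, 1.2, 0, 0, 0, 1, -0.15, 0, 1.28, 0, 0, 0, 1, -0.15, 0, 1.28, 0, 0, 0, 1]

```text
time: 18.25
ee_pos: [438.3, 206.2, 52.7]
eef_rot: [-0.0, 0.996, 0.085, 0.001]
ft_force: [-0.3, -0.1, 4.8]
width: 0.5
```

Run:
```python
from h import *
s=manip.read_state(); print(s['time'],s['ee_pos'],s['ft_force'],s['width'])
for c in['side','scene']:
    f,E=shot(c,c+'9.png')
    for n in ['jack_grip','tongue_tip','saddle_top','lift_pad','handle_pad']: pp(f,E,n,1)
    im=cv2.imread(f'pics/{c}9.png'); cv2.imwrite(f'pics/{c}9c.png',cv2.resize(im[100:250,240:440],None,fx=4,fy=4,interpolation=cv2.INTER_CUBIC))
```

```text
18.25 [438.26124232 206.1701216   52.69596201] [-0.31374567 -0.06549347  4.84225871] 0.49551177210888564
jack_grip [(0.56, array([552.5, 221.1,  67.4]))]
tongue_tip [(0.6, array([639.9, 236.5,   7. ]))]
saddle_top [(0.56, array([588.2, 228.9,  96.7]))]
lift_pad [(0.57, array([593.4, 228.2,  93.5]))]
handle_pad [(0.76, array([440.7, 205.7,  56.1]))]
jack_grip [(0.71, array([552. , 223.7,  70.9]))]
tongue_tip [(0.58, array([638.4, 237.2,   5.6]))]
saddle_top [(0.65, array([591.6, 232.5,  91.5]))]
lift_pad [(0.76, array([589.5, 230.8,  94.2]))]
handle_pad [(0.68, array([439.4, 206.4,  51.7]))]
```

View pics/side9c.png

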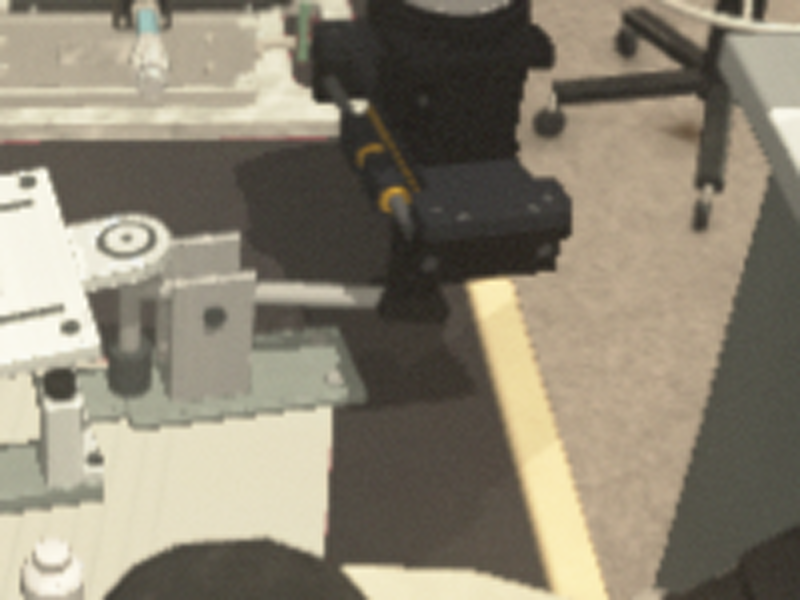

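View pics/scene9c.png

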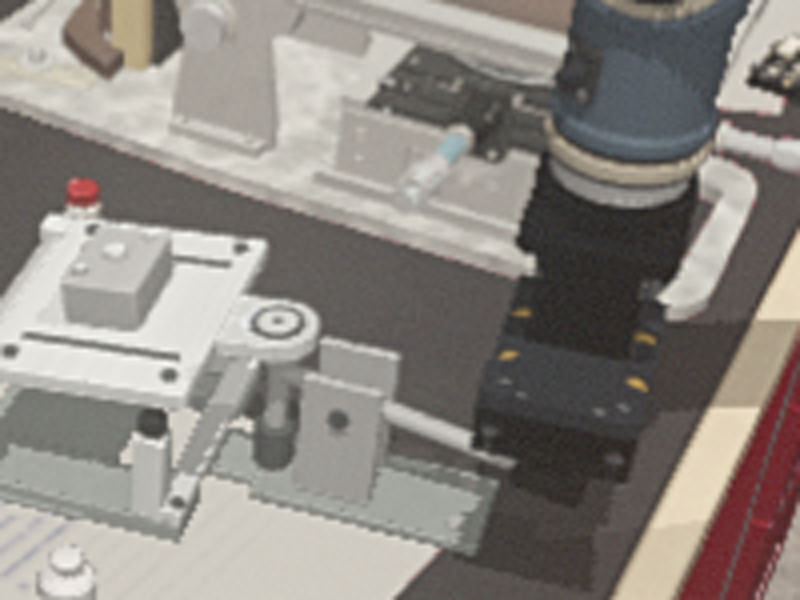

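The platen has lifted clear of its rests and the jack has not moved; the push is 4.8 N. I'll go on to the end stop.

Call:
servo_tool:
  series: [0, 0, 0.05, 0, 0, 0, 1, 0, 0, 0.1, 0, 0, 0, 1, 0, 0, 0.1, 0, 0, 0, 1]

```text
time: 19.23
ee_pos: [439.0, 206.3, 48.0]
eef_rot: [-0.001, 0.996, 0.085, 0.001]
ft_force: [-2.1, -1.0, 15.7]
width: 0.5
```

The force jumped to 15.7 N at z=48, so this is the end stop. I'll hold briefly, then let the handle come back up along the same path.

Call:
servo_tool:
  series: [0, 0, 0, 0, 0, 0, 1, 0, 0, -0.1, 0, 0, 0, 1, 0, 0, -0.3, 0, 0, 0, 1, 0.02, 0, -0.5, 0, 0, 0, 1, 0.05, 0, -0.75, 0, 0, 0, 1, 0.1, 0, -1.0, 0, 0, 0, 1, 0.15, 0, -1.3, 0, 0, 0, 1, 0.15, 0, -1.55, 0, 0, 0, 1]

```text
time: 20.23
ee_pos: [446.8, 207.7, 140.8]
eef_rot: [-0.0, 0.996, 0.085, 0.0]
ft_force: [0.6, -0.7, 0.6]
width: 0.5
```

Call:
servo_tool:
  series: [0, 0, 0, 0, 0, 0, 1, 0, 0, 0, 0, 0, 0, 1]

```text
time: 20.48
ee_pos: [445.8, 207.6, 139.4]
eef_rot: [0.0, 0.996, 0.085, -0.0]
ft_force: [-0.4, 0.6, 0.3]
width: 0.8
```

Run:
```python
from h import *
s=manip.read_state(); print(s['time'],s['ee_pos'],s['ft_force'],s['width'])
for c in['side','scene']:
    f,E=shot(c,c+'10.png')
    for n in ['jack_grip','tongue_tip','saddle_top','lift_pad','handle_pad']: pp(f,E,n,1)
    im=cv2.imread(f'pics/{c}10.png'); cv2.imwrite(f'pics/{c}10c.png',cv2.resize(im[100:250,240:440],None,fx=4,fy=4,interpolation=cv2.INTER_CUBIC))
```

```text
20.475 [445.82913448 207.6212116  139.37550031] [-0.37452685  0.55550436  0.2802123 ] 0.7998515541943676
jack_grip [(0.97, array([553.9, 223.1,  67.6]))]
tongue_tip [(0.56, array([640.2, 236. ,   5. ]))]
saddle_top [(0.65, array([588.8, 231.9,  71. ]))]
lift_pad [(0.83, array([593.2, 228.7,  79.9]))]
handle_pad [(0.72, array([449.5, 206.7, 119.9]))]
jack_grip [(0.63, array([550.4, 223.3,  68.5]))]
tongue_tip [(0.6, array([638.4, 236.2,   3.1]))]
saddle_top [(0.49, array([592. , 231.4,  68.7]))]
lift_pad [(0.77, array([589.7, 230.3,  78.6]))]
handle_pad [(0.58, array([449.1, 205.8, 118.8]))]
```

View pics/side10c.png

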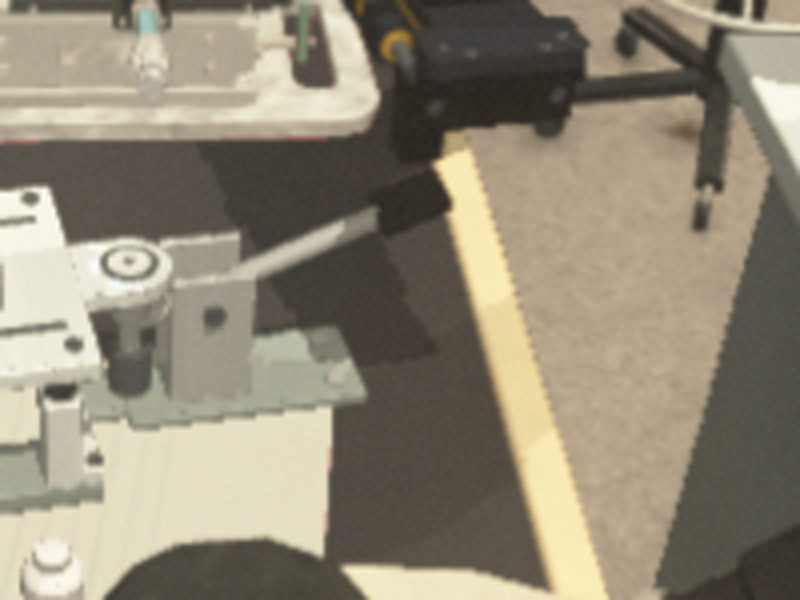

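The handle is fully back up and the platen is on its rests, with the ring at the same pixel as before the stroke. Now the final press.

Call:
servo_tool:
  series: [-0.0, 0, 0.25, 0, 0, 0, 1, -0.02, 0, 0.5, 0, 0, 0, 1, -0.05, 0, 0.7, 0, 0, 0, 1, -0.1, 0, 0.9, 0, 0, 0, 1, -0.13, 0, 1.1, 0, 0, 0, 1, -0.15, 0, 1.3, 0, 0, 0, 1, -0.15, 0, 1.45, 0, 0, 0, 1, -0.15, 0, 1.55, 0, 0, 0, 1]

```text
time: 22.08
ee_pos: [440.5, 206.5, 47.4]
eef_rot: [-0.001, 0.996, 0.085, 0.003]
ft_force: [-1.8, -1.3, 28.4]
width: 0.5
```

Call:
servo_tool:
  series: [0, 0, 0, 0, 0, 0, 1, 0, 0, 0, 0, 0, 0, 1, 0, 0, 0, 0, 0, 0, 1, 0, 0, 0, 0, 0, 0, 1]

```text
time: 22.58
ee_pos: [440.3, 206.5, 48.2]
eef_rot: [-0.001, 0.996, 0.085, 0.003]
ft_force: [-1.3, -1.0, 16.4]
width: 0.6
```

Run:
```python
from h import *
s=manip.read_state(); print(s['time'],s['ee_pos'],s['ft_force'],s['width'])
for c in['side','scene']:
    f,E=shot(c,c+'11.png')
    for n in ['jack_grip','tongue_tip','saddle_top','lift_pad','handle_pad','weight']: pp(f,E,n,1)
    im=cv2.imread(f'pics/{c}11.png'); cv2.imwrite(f'pics/{c}11c.png',cv2.resize(im[100:250,240:440],None,fx=4,fy=4,interpolation=cv2.INTER_CUBIC))
print(manip.read_state()['ft_force'])
```

```text
22.575 [440.33546541 206.49369013  48.24464102] [-1.32797914 -0.96824571 16.35555528] 0.6125708311945951
jack_grip []
tongue_tip [(0.94, array([640.7, 235.5,   1.4]))]
saddle_top [(0.52, array([588.6, 229.7,  96.9]))]
lift_pad [(0.92, array([591.7, 229.8,  95.5]))]
handle_pad []
weight [(0.72, array([635.4, 387.8,   1.9]))]
jack_grip [(0.67, array([553.2, 221.6,  69.1]))]
tongue_tip [(0.84, array([ 6.385e+02,  2.349e+02, -2.000e-01]))]
saddle_top [(0.58, array([588.4, 228.7,  93.3]))]
lift_pad [(0.93, array([589.2, 229.8,  96.9]))]
handle_pad []
weight [(0.72, array([632.5, 384.8,   3.2]))]
[-0.73514342 -1.36004432 17.2721279 ]
```

View pics/side11c.png

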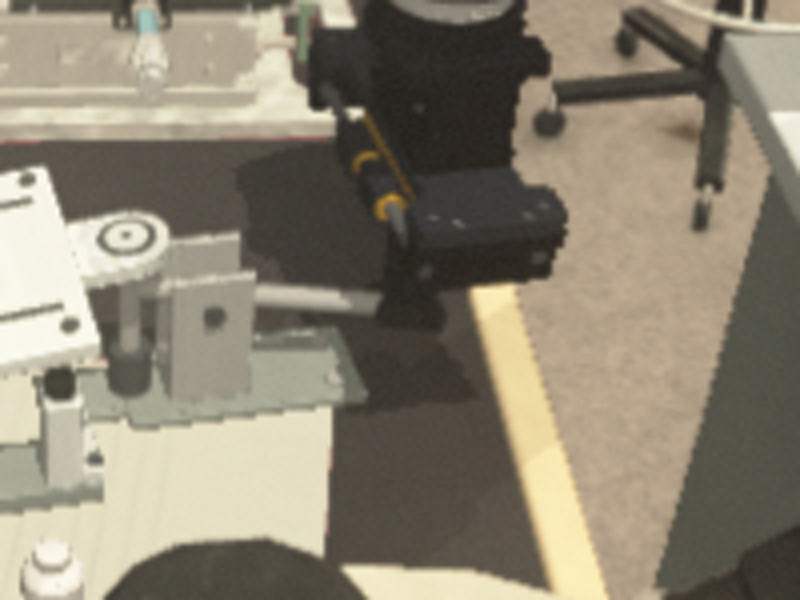

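The final view shows the platen up on the saddle, the handle level with its stop, and the jack's foot in the same pixels as before. The push is steady at about 17 N, so I'm handing in.

```bash
python3 -c "
from workcell import manip
print(manip.finish_job()); s=manip.read_state(); print(s['time'],s['ft_force'],s['ee_pos'])"
```

```text
the job is handed in; nothing more can be done
None
the job is handed in; nothing more can be done
```

I handed the job in with the handle held down and the platen up on the saddle. The last reading was at about 22.6 s of the 67 s allowed. No verdict was reported.

**What I did:** I gripped the jack by its cheeks, turned it to face the stand, slid its tongue under the tie bar, lowered it and let go. I pressed the handle down to its stop once and let it come fully back up. Then I pressed it down again and held it there.

**Last checks:**
- **Handle:** it is on its end stop, with the fingertips at z ≈ 48 mm and a steady push of about 17 N. I did not read the joint angle directly.
- **Platen:** it sat flat on its rests between the two strokes. The pictures now show it raised about 15–20 mm at the lift pad (the full-stroke figure is about 16 mm). The arm was never near it.
- **Tongue:** it is about 20 mm past the front edge of the tie bar.
- **Jack:** it is flat and did not move visibly during either stroke.
- **Weight:** the images put it within about 5 mm of where it started, which is about the measuring error.

**Disagreement:** the cameras differ on how well the saddle is centred under the pad. The wrist camera put it about 2 mm off to one side, and the fixed cameras about 3–4 mm off, partly to the other side. Both are inside the 9–10 mm limits.

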